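# Close up the stone setter's tool chest with the fingertips

## Task

Close the small wooden tool chest on the jeweller's bench using only your fingertips: push both open upper drawers fully home, and swing the lid over and ease it down until it lies fully shut. Push gently - slam nothing, lift nothing, do not shove the chest along the bench - and leave the bottom drawer shut and everything else on the bench where it is.

Things in the scene. Friction and masses are not known exactly. Their poses are not given: they have to be found in the camera images.
- chest: Wooden tool chest, loose on rubber feet (some 5 kg, slides only above 30 N), 150 mm deep (x), 300 wide (y), rim 112 mm high. Origin: centre of its underside. x points from drawer fronts to back, y to its left facing the drawers, z up. Carcass front at x = -75 mm; shut drawer fronts stand 6 mm proud of it (x = -81). Till under the lid, two upper drawers side by side, a full-width one below. Brass knobs 15 mm dia, 15 mm proud.
- drawer_left (a joint): Opening of the upper left drawer (+y side), m: 0 fully home, up to 0.090 pulled out toward the chest's -x. Slides with about 1.5 N friction, slightly damped, no spring or latch; stays where left.
- drawer_right (a joint): Opening of the upper right drawer (-y side), m, as for the left one.
- drawer_bottom (a joint): Opening of the bottom drawer, m, same slide; it starts shut (0) and should stay so.
- left_front (a point): Centre of the outer face of the upper left drawer's front, at the root of its knob, 68 mm above the bench; the front is 132 mm wide and 33 mm high. Moves with the drawer; axes as the chest's.
- right_front (a point): Centre of the outer face of the upper right drawer's front, as for the left one.
- lid (a joint): Angle of the lid, rad: 0 lying shut on the rim, 1.57 upright, stop at 1.6. Hinged along the back top edge; opens upward and backward. A stiff hinge (about 0.45 N m friction) holds it at any angle, so it must be pushed all the way down (about 5 N at its front edge when upright, less lower down).
- hinge (a point): Middle of the lid's hinge axis, on the back top edge of the chest (75 mm behind its centre, 112 mm above the bench). The axis runs along the chest's y.
- lid_edge (a point): Middle of the lid's free edge on its outer face (on top when shut, then 124 mm above the bench). Flat wooden panel, 150 mm from hinge to free edge, 300 wide, 12 thick; its underside plane runs through the hinge axis. Site z: normal out of the outer face; x: from free edge to hinge.
- burstand: Bystander: white disc 60 mm dia with a brass cup full of burs, 83 mm high. Origin: centre of its underside.
- jar: Bystander: small glass jar with a yellow cap, 54 mm dia, 70 mm high. Origin: centre of its underside.
- dish: Bystander: white ceramic dish, 76 mm dia, 28 mm high. Origin: centre of its underside.
- loupe: Bystander: folding loupe, black lens barrel 26 mm dia and steel cover, 68 mm long, 20 mm high. Origin: under the lens.
- graver: Bystander: graver with a wooden mushroom handle lying on the bench in front of the chest, 105 mm long, 27 mm high. Origin: on the bench under its middle.
- ringclamp: Bystander: wooden ring clamp lying on the bench, 157 mm long, 27 mm wide, 26 mm high. Origin: on the bench under its middle.
- pliers: Bystander: pliers with green handles lying on the bench, 130 mm long, 52 mm wide, 11 mm high. Origin: under the joint.

How it is judged (in metres and radians):
At the end, for the whole second after the job is handed in: All three drawers within 3 mm of fully home, the lid within 0.03 rad (4 mm at its edge) of shut, the chest upright and at rest within 30 mm of where it stood, every bystander within 20 mm of its place (value of joint each of drawer_left, drawer_right, drawer_bottom below 0.003 m and value of joint lid below 0.03 rad and distance of chest from where it was at the start of the episode below 0.03 m and angle between chest's own z axis and vertical below 0.03 rad and linear speed of chest below 0.01 m/s and distance of each of burstand, jar, dish, loupe, graver, ringclamp, pliers from where it was at the start of the episode below 0.02 m); the robot touches nothing.
It fails at once if a drawer is slammed (faster than 0.5 m/s) (velocity of joint any of drawer_left, drawer_right below -0.5 m/s).
It fails at once if the lid is slammed or let fall (faster than 4 rad/s) (velocity of joint lid below -4 rad/s).
It fails at once if the chest is lifted (8 mm), tipped (0.08 rad) or shoved along (30 mm) (height (world z) of chest above 0.008 m or angle between chest's own z axis and vertical above 0.08 rad or distance of chest from where it was at the start of the episode above 0.03 m).
It fails at once if the fingers press hard on the chest, a drawer or the lid (over 60 N) (contact force between the fingers and chest above 60 N).
It fails at once if a bystander is lifted, carried or pushed away (20 mm) (distance of any of burstand, jar, dish, loupe, graver, ringclamp, pliers from where it was at the start of the episode above 0.02 m).
It also fails if it takes over 51 s, if anything falls off the work surface, if the arm or the gripper's body presses on something with over 40 N, if the wrist force passes 120 N, or if a joint passes its speed limit or range.

## Robot

A 6-joint arm with a two-finger parallel gripper is mounted at the origin on the work surface. World frame = base frame: x ahead of the robot, y to its left, z up, the work surface at z = 0. Lengths are in m, angles in degrees, forces in N, time in s.
With the tool pointing down it reaches from about 0.25 to 0.725 m from the base axis. Payload 9.7 kg.
Tool frame: the origin (TCP) lies at the very end of the fingers, on their centre line; the grasp point (between the pads) lies behind it (arm.grasp_offset is the z of the grasp point in the tool frame, in m); z points along the fingers, y is the direction in which the jaws open and shut (so a half turn about z gives the same grasp; the last joint's range is limited). The gripper opens to 85 mm and grips with 20 to 120 N. Pads are 22 mm wide; open, the fingers measure 114 mm over their backs; the gripper's body (76 mm by 85 mm) begins 54 mm behind the grasp point. The pads swing forward as they close: fully open they stand 13 mm farther back than shut.
Start: joints at [-77.006, 4.979, 10.078, 95.1, 0, 90], TCP at [0.124, -0.536, 0.231] pointing down, gripper open.
Joint ranges: [-179.16, 179.16], [-48.56, 103.87], [-65.8, 70.77], [-126.05, 130.52], [-82.76, 87.17], [-180, 180]. Speed limits (degrees/s): [127.2, 127.2, 147.25, 180, 180, 180].

## Interface

Orientations are given as a 3x3 rotation matrix whose columns are the frame's x, y, z axes.
In Python, from rig import arm, camera gives the robot as it stands.
- The arm moves only by the tool apply_moves, never from a script. Its arguments are lists of equal length, an entry for each row: "translation": the shift along the world's x, y, z in mm, a list of three; "turn": the turn about the world's z in degrees. A call has 1 to 10 rows; each row is the pose to reach, as a shift and turn from the pose commanded when the call began; what a row does not reach only later rows make up. A row lasts 1/12 s, in which the tool goes at most 41.7 mm and 7.16 degrees, less where a joint would pass 70% of its speed; a pose out of reach is approached as far as the arm can. A call with a gripper value outside its range is refused whole. "hand" is the closure, from 0 (fully open) to 1 (shut), set as the call begins (left out, the last holds). The fingers move at their own pace and stop on an object; the grip force is fixed at half the most. Time passes only in rows, so rows that repeat a pose let the fingers close. It gives the time, the measured TCP pose, the force and the opening at its end, in the units of the state.
- arm.observe(): the state, without advancing time (a new reading comes with each control period).
- camera(name): name is "side" or "top" or "wrist"; returns a dict with "img" (420x560x3 uint8, red, green, blue), "camera_matrix" (3x3 intrinsics, pixels), "camera_from_world" (4x4, takes a point from world to camera coordinates); the wrist camera has in their place "mount" (4x4, takes a point from camera to tool coordinates, whose origin is the TCP and whose axes are the flange's). Camera axes: x right, y down, z forward; pixel columns grow to the right and rows downward; lengths in m; the calibration is good to about 2 mm. The wrist camera is an equidistant fisheye: a pixel r from the principal point sees the ray r / f radians off the axis. A picture is of the moment at which its call begins: read the wrist's pose just before it. There is no depth.
- arm.finish_job(): hands the job in, once; it reports no verdict.
The state is a dict: "clock": time; "q": joint angles; "qd": joint speeds; "tau": joint torques, N m; "eef_pos": TCP position; "tool_rot": TCP orientation; "ft_force": force on the tool from outside, world axes, zero at the start; "ft_torque": the same for the moment, N m; "opening": finger opening in m.
Only numpy, scipy, OpenCV 4.12 (cv2) and the standard library are available. Lean on these libraries where they do the work, as an engineer would, in place of code of your own. Each camera call takes 0.05 s, during which the arm holds its last target.

## Working session

There is one attempt and no reset: what is moved stays moved. The work goes in short steps, Python scripts to look and compute and a tool call to move; the robot and the scene stay as the last step left them, time stands still between calls to the robot, and variables do not carry over. Pictures are saved under pics/ and viewed, and the job is handed in when it is done.

Besides the shell and the picture viewer there is one more tool, called after ">>>" as a command line: name --pt "numbers of a row" for each row, then --argument value for the rest. apply_moves: Moves the arm, as the interface text tells. Its arguments: {"type":"object","properties":{"translation":{"type":"array"},"turn":{"type":"array"},"hand":{"type":"number"}},"required":["translation","turn"]}

```bash
mkdir -p pics; python3 - <<'E'
from rig import arm,camera
import cv2,numpy as np
s=arm.observe(); print(s['clock'],s['eef_pos'],s['tool_rot'],s['opening'],arm.grasp_offset)
for n in ['side','top','wrist']:
    c=camera(n); cv2.imwrite(f'pics/{n}0.png',c['img'][:,:,::-1])
    np.savez(f'{n}0.npz',**c)
    print(n,{k:np.round(v,3).tolist() for k,v in c.items() if k!='img'})
E
```

```text
0.0 [ 0.12362258 -0.53569069  0.23056729] [[ 9.74396780e-01  2.24835117e-01 -2.93438933e-04]
 [ 2.24835308e-01 -9.74395879e-01  1.32472103e-03]
 [ 1.19181210e-05 -1.35677934e-03 -9.99999080e-01]] 0.08544378465219298 -0.0187
side {'camera_matrix': [[453.401, 0.0, 280.894], [0.0, 453.401, 204.292], [0.0, 0.0, 1.0]], 'camera_from_world': [[0.798, -0.602, -0.011, -0.455], [-0.434, -0.562, -0.704, 0.34], [0.418, 0.567, -0.71, 0.808], [0.0, 0.0, 0.0, 1.0]]}
top {'camera_matrix': [[402.475, 0.0, 278.195], [0.0, 402.475, 202.297], [0.0, 0.0, 1.0]], 'camera_from_world': [[0.01, -1.0, 0.013, 0.03], [-0.987, -0.012, -0.162, 0.632], [0.162, -0.011, -0.987, 1.093], [0.0, 0.0, 0.0, 1.0]]}
wrist {'camera_matrix': [[325.192, 0.0, 277.505], [0.0, 325.192, 208.748], [0.0, 0.0, 1.0]], 'mount': [[0.0, -0.965, -0.264, 0.066], [1.0, 0.0, 0.0, 0.0], [0.0, -0.264, 0.965, -0.142], [0.0, 0.0, 0.0, 1.0]]}
```

View pics/side0.png

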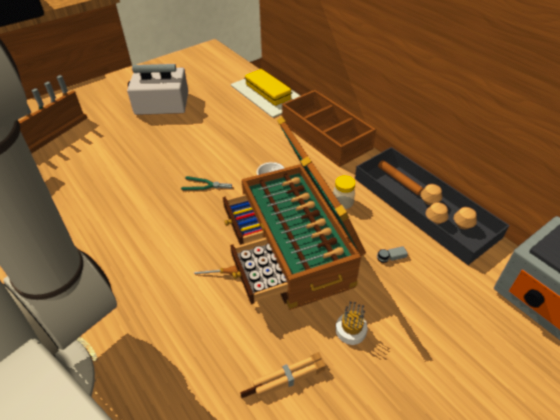

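View pics/top0.png

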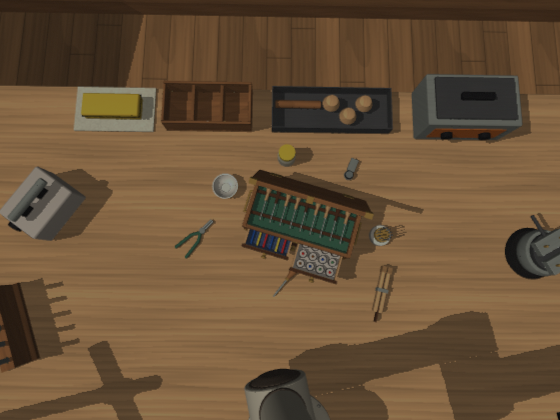

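View pics/wrist0.png

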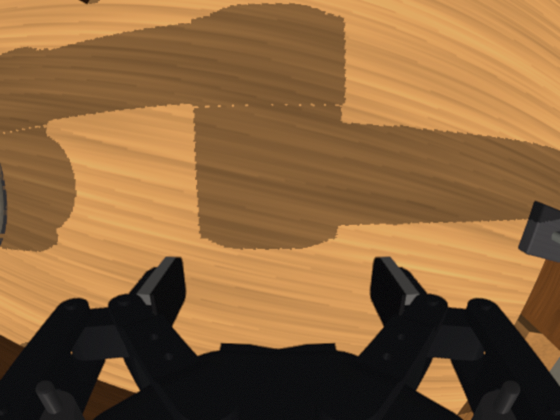

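The side view shows the chest around (300,240) with the lid upright and both upper drawers out. In the top view it's at about (303,220), rotated slightly. I'll enlarge both.

```bash
python3 - <<'E'
import cv2
a=cv2.imread('pics/top0.png')[130:330,210:410]; cv2.imwrite('pics/top0z.png',cv2.resize(a,None,fx=3,fy=3,interpolation=cv2.INTER_CUBIC))
a=cv2.imread('pics/side0.png')[110:320,185:415]; cv2.imwrite('pics/side0z.png',cv2.resize(a,None,fx=2.8,fy=2.8,interpolation=cv2.INTER_CUBIC))
E
```

```text
(no output)
```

View pics/top0z.png

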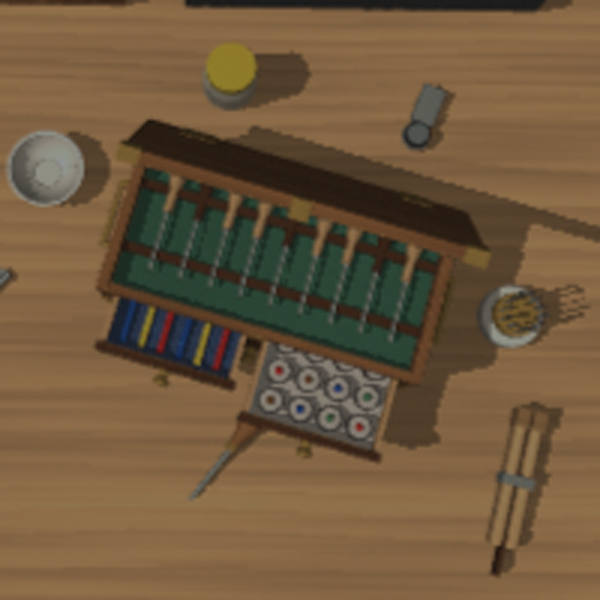

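View pics/side0z.png

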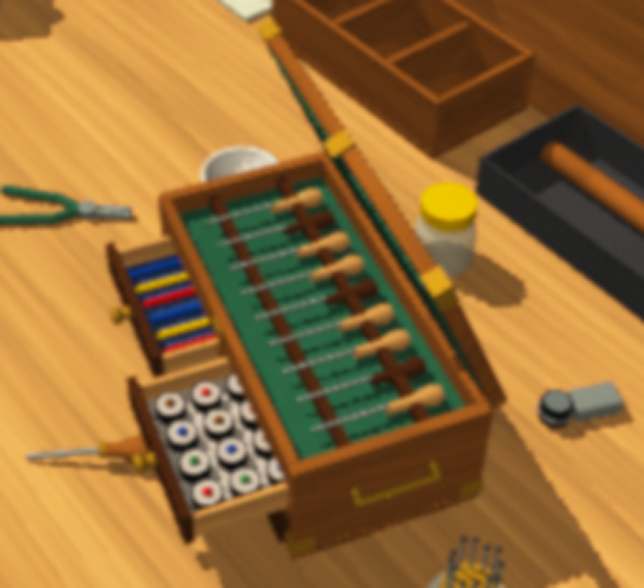

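```bash
cat > h.py <<'E'
import numpy as np,cv2
def load(n,k=0): return dict(np.load(f'{n}{k}.npz'))
def ray(c,p):
    T=c['camera_from_world'];R=T[:3,:3];o=-R.T@T[:3,3]
    d=R.T@np.linalg.inv(c['camera_matrix'])@np.array([p[0],p[1],1.]);return o,d/np.linalg.norm(d)
def plane(c,p,z):
    o,d=ray(c,p);return o+d*(z-o[2])/d[2]
def tri(c1,p1,c2,p2):
    o1,d1=ray(c1,p1);o2,d2=ray(c2,p2)
    s=np.linalg.lstsq(np.c_[d1,-d2],o2-o1,rcond=None)[0]
    a=o1+s[0]*d1;b=o2+s[1]*d2;return (a+b)/2,np.linalg.norm(a-b)
def proj(c,P):
    q=c['camera_from_world']@np.r_[P,1];u=c['camera_matrix']@q[:3];return u[:2]/u[2]
E
python3 - <<'E'
from h import *
np.set_printoptions(precision=4,suppress=True)
T=load('top');S=load('side')
t=lambda x,y:((x-1)/3+210,(y-1)/3+130); s=lambda x,y:((x-.9)/2.8+185,(y-.9)/2.8+110)
print('cams',ray(T,(0,0))[0],ray(S,(0,0))[0])
tp=dict(FL=(101,290),FR=(418,382),BL=(143,158),BR=(453,258)); sp=dict(FL=(161,200),FR=(297,463),BR=(490,410),BL=(325,155))
for k in tp: print(k,plane(T,t(*tp[k]),.112),plane(S,s(*sp[k]),.112))
print('lid')
for a,b in [((128,150),(267,27)),((300,208),(340,143)),((478,258),(437,285))]: print(tri(T,t(*a),S,s(*b)))
print('drawers z .0845')
for a,b in [((98,345),(110,247)),((233,385),(158,367)),((240,417),(130,380)),((380,460),(190,540))]: print(plane(T,t(*a),.0845),plane(S,s(*b),.0845))
print('knobs')
for a,b in [((162,379),(121,315)),((305,452),(145,460))]: print(plane(T,t(*a),.068),plane(S,s(*b),.068))
print('byst')
for n,a,z in [('bur',(512,316),.02),('graver',(225,455),.013),('gravertip',(192,498),.01),('graverend',(255,425),.02),('ringTop',(535,410),.013),('dish',(46,170),.02),('jar',(230,70),.07),('loupe',(418,133),.02)]: print(n,plane(T,t(*a),z))
E
```

```text
cams [0.4457 0.05   1.1809] [ 0.1733 -0.5412  0.8082]
FL [0.5557 0.13   0.112 ] [0.5585 0.1285 0.112 ]
FR [ 0.4777 -0.1505  0.112 ] [ 0.4857 -0.1453  0.112 ]
BL [0.6759 0.095  0.112 ] [0.6995 0.0907 0.112 ]
BR [ 0.588  -0.1839  0.112 ] [ 0.6191 -0.1913  0.112 ]
lid
(array([0.6499, 0.1014, 0.2567]), np.float64(0.002443197068145465))
(array([ 0.6076, -0.0344,  0.254 ]), np.float64(0.0011424501347411667))
(array([ 0.57  , -0.1729,  0.2527]), np.float64(0.0011932385463256122))
drawers z .0845
[0.5086 0.1336 0.0845] [0.5091 0.133  0.0845]
[0.4741 0.0113 0.0845] [0.4695 0.0022 0.0845]
[0.4457 0.0049 0.0845] [0.4461 0.0043 0.0845]
[ 0.4091 -0.1203  0.0845] [ 0.4036 -0.1356  0.0845]
knobs
[0.4793 0.0757 0.068 ] [0.4827 0.0774 0.068 ]
[ 0.415  -0.0549  0.068 ] [ 0.4209 -0.0522  0.068 ]
byst
bur [ 0.5445 -0.2598  0.02  ]
graver [0.41  0.016 0.013]
gravertip [0.3696 0.0469 0.01  ]
graverend [ 0.4384 -0.012   0.02  ]
ringTop [ 0.4552 -0.281   0.013 ]
dish [0.6825 0.1936 0.02  ]
jar [0.7716 0.0156 0.07  ]
loupe [ 0.7244 -0.1722  0.02  ]
```

>>> apply_moves --pt "30 60 0" --pt "60 120 0" --pt "90 180 0" --pt "110 220 0" --pt "130 260 0" --pt "150 300 0" --pt "170 340 0" --pt "190 375 0" --pt "205 405 0" --pt "215 425 0" --turn '[-3,-6,-9,-12,-15,-18,-21,-24,-27,-28.7]' --hand 1

```text
clock: 0.98
eef_pos: [0.3117, -0.1621, 0.2313]
tool_rot: [[0.962, -0.274, 0.001], [-0.274, -0.962, -0.0], [0.001, 0.0, -1.0]]
ft_force: [1.4, -0.5, 0.4]
opening: -0.0
```

>>> apply_moves --pt "15 30 0" --pt "30 60 -20" --pt "35 68 -50" --pt "35 68 -80" --pt "35 68 -110" --pt "35 68 -140" --pt "35 68 -165" --pt "35 68 -172" --pt "35 68 -172" --turn '[0,0,0,0,0,0,0,0,0]'

```text
clock: 1.73
eef_pos: [0.345, -0.0967, 0.0578]
tool_rot: [[0.963, -0.27, -0.003], [-0.27, -0.963, 0.002], [-0.003, -0.001, -1.0]]
ft_force: [-0.6, 0.1, -1.0]
opening: 0.0001
```

```bash
cat > look.py <<'E'
import sys
from rig import arm,camera
from h import *
np.set_printoptions(precision=4,suppress=True)
k=sys.argv[1]
s=arm.observe(); print(s['clock'],s['eef_pos'],s['tool_rot'][:,0],s['ft_force'],s['opening'])
ims=[]
for n,(a,b,c,d) in dict(top=(130,330,210,410),side=(110,320,185,415)).items():
    if n not in sys.argv[2:]: continue
    c_=camera(n); np.savez(f'{n}{k}.npz',**c_)
    a=cv2.cvtColor(c_['img'],cv2.COLOR_RGB2BGR)[a:b,c:d]
    cv2.imwrite(f'pics/{n}{k}z.png',cv2.resize(a,None,fx=3 if n=='top' else 2.8,fy=3 if n=='top' else 2.8,interpolation=cv2.INTER_CUBIC))
E
python3 look.py 1 side top
```

```text
1.7333 [ 0.345  -0.0967  0.0578] [ 0.963  -0.2696 -0.0032] [-0.5643  0.1372 -0.9894] 6.643188722484527e-05
```

View pics/side1z.png

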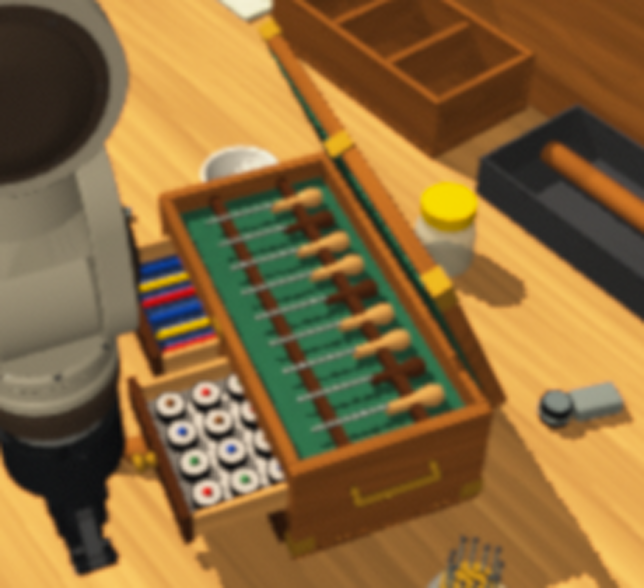

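View pics/top1z.png

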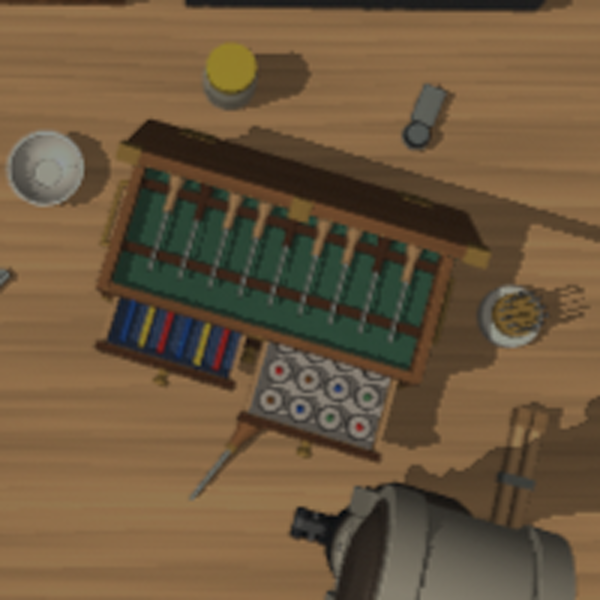

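>>> apply_moves --pt "10 20 0" --pt "20 40 0" --pt "28 54 0" --pt "28 54 0" --pt "28 54 0" --turn '[0,0,0,0,0]'

```text
clock: 2.25
eef_pos: [0.3661, -0.0788, 0.0595]
tool_rot: [[0.973, -0.231, 0.006], [-0.231, -0.973, 0.028], [-0.0, -0.029, -1.0]]
ft_force: [0.3, 0.1, 0.2]
opening: -0.0
```

```bash
python3 look.py 2 side top; python3 - <<'E'
from h import *
import numpy as np
P=[.373,-.043,.058]
for n,o,f in(('top',(210,130),3),('side',(185,110),2.8)): print(n,(proj(load(n,2),P)-o)*f)
E
```

```text
2.25 [ 0.3661 -0.0788  0.0595] [ 0.973  -0.2308 -0.0005] [0.2609 0.1109 0.2306] -1.3856090515649655e-05
top [290.03317225 497.65416356]
side [ 81.31883287 492.84856594]
```

View pics/side2z.png

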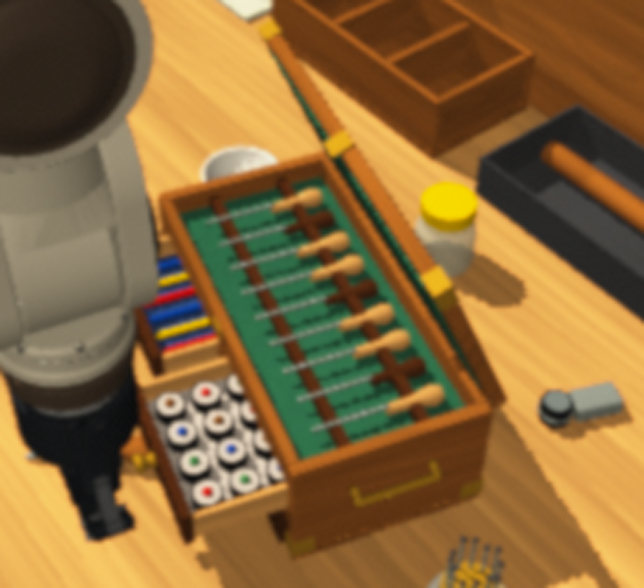

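View pics/top2z.png

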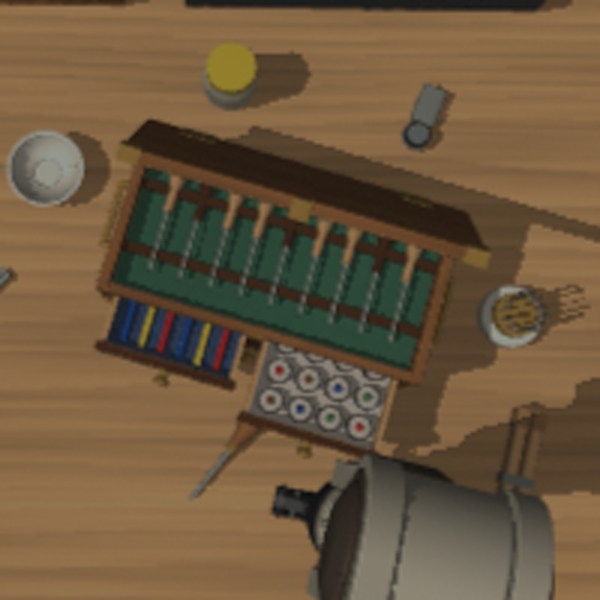

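```bash
python3 - <<'E'
from rig import arm
s=arm.observe(); print(s['q'],s['qd'])
print([a for a in dir(arm) if a[0]!='_'])
E
```

```text
[-13.44532055 -19.67871558 -31.0643284   78.65982503   1.6322371
 179.9419913 ] [-0.38672289 -0.2963028  -0.37630982 -0.07203501  0.03475037 -0.05336987]
['MotionError', 'finish_job', 'grasp_offset', 'observe']
```

>>> apply_moves --pt "-10 0 20" --pt "-20 0 40" --pt "-20 0 60" --pt "-20 0 60" --pt "-20 0 60" --pt "-20 0 60" --pt "-20 0 60" --pt "-20 0 60" --pt "-20 0 60" --pt "-20 0 60" --turn '[7,14,21,28,35,42,49,56,63,70]'

```text
clock: 3.18
eef_pos: [0.3453, -0.0792, 0.1193]
tool_rot: [[0.546, 0.838, -0.024], [0.838, -0.546, 0.015], [-0.001, -0.029, -1.0]]
ft_force: [-0.2, -1.0, -0.5]
opening: -0.0003
```

>>> apply_moves --pt "0 0 0" --pt "0 0 0" --pt "0 0 0" --pt "0 0 0" --pt "0 0 0" --pt "0 0 0" --pt "0 0 0" --pt "0 0 0" --pt "0 0 0" --pt "0 0 0" --turn '[7,14,21,28,35,42,49,56,63,70]'

```text
clock: 4.02
eef_pos: [0.3454, -0.0792, 0.1193]
tool_rot: [[-0.601, 0.799, -0.023], [0.799, 0.6, -0.018], [-0.0, -0.029, -1.0]]
ft_force: [0.3, -0.4, -0.5]
opening: -0.0003
```

>>> apply_moves --pt "0 0 0" --pt "0 0 0" --pt "0 0 0" --pt "0 0 0" --pt "0 0 0" --pt "0 0 0" --pt "0 0 0" --pt "0 0 0" --turn '[7,14,21,28,35,38,38,38]'

```text
clock: 4.68
eef_pos: [0.3454, -0.0792, 0.1193]
tool_rot: [[-0.963, 0.268, -0.007], [0.268, 0.963, -0.028], [-0.001, -0.029, -1.0]]
ft_force: [0.1, -0.1, 0.2]
opening: -0.0002
```

>>> apply_moves --pt "8 10 -15" --pt "16 20 -30" --pt "24 30 -45" --pt "28 36 -61" --pt "28 36 -61" --pt "28 36 -61" --turn '[0,0,0,0,0,0]'

```text
clock: 5.18
eef_pos: [0.3729, -0.043, 0.058]
tool_rot: [[-0.964, 0.266, -0.009], [0.266, 0.964, -0.028], [0.001, -0.029, -1.0]]
ft_force: [-0.9, 0.0, 0.2]
opening: -0.0
```

```bash
python3 look.py 3 side top
```

```text
5.1833 [ 0.3729 -0.043   0.058 ] [-0.9639  0.2662  0.0013] [-0.9081  0.0451  0.1727] -1.9393166811394168e-05
```

View pics/side3z.png

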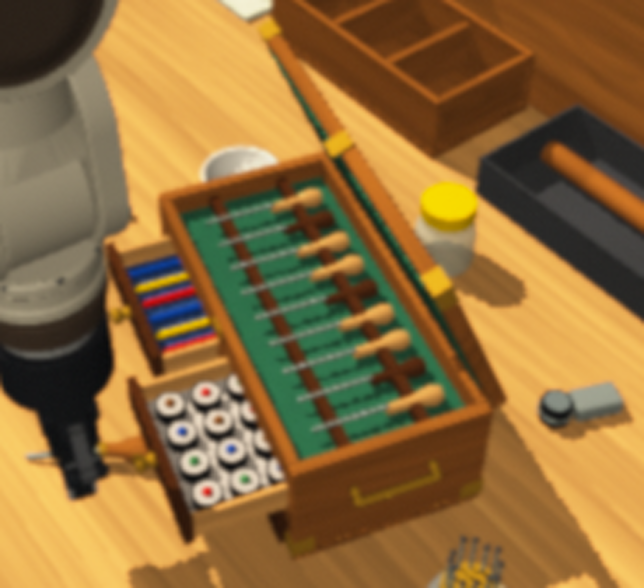

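View pics/top3z.png

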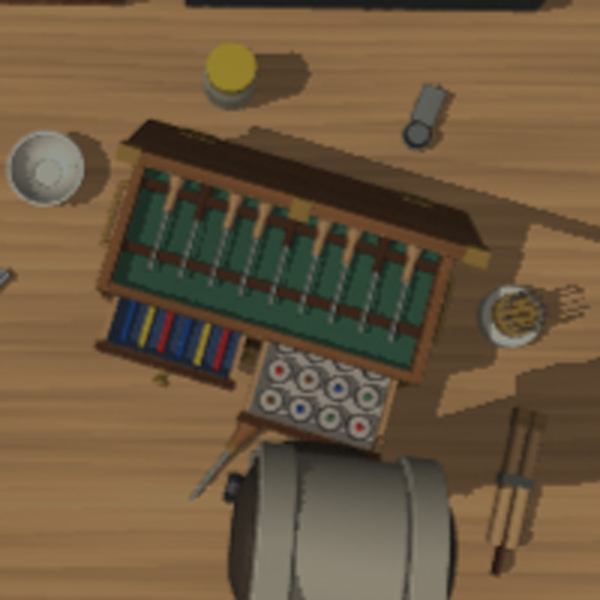

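>>> apply_moves --pt "9.6 -2.7 0" --pt "19.3 -5.4 0" --pt "28.9 -8.1 0" --pt "36.6 -10.3 0" --pt "44.3 -12.4 0" --pt "52.0 -14.6 0" --pt "59.7 -16.7 0" --pt "67.4 -18.9 0" --pt "75.1 -21.1 0" --pt "79.0 -22.1 0" --turn '[0,0,0,0,0,0,0,0,0,0]'

```text
clock: 6.12
eef_pos: [0.4535, -0.0655, 0.0582]
tool_rot: [[-0.964, 0.266, -0.007], [0.266, 0.964, -0.028], [-0.001, -0.029, -1.0]]
ft_force: [-1.2, -0.4, 0.6]
opening: 0.0
```

```bash
python3 look.py 4 side top
```

```text
6.1167 [ 0.4535 -0.0655  0.0582] [-0.964   0.2658 -0.0006] [-1.1664 -0.4075  0.56  ] 1.8193458238846506e-05
```

View pics/side4z.png

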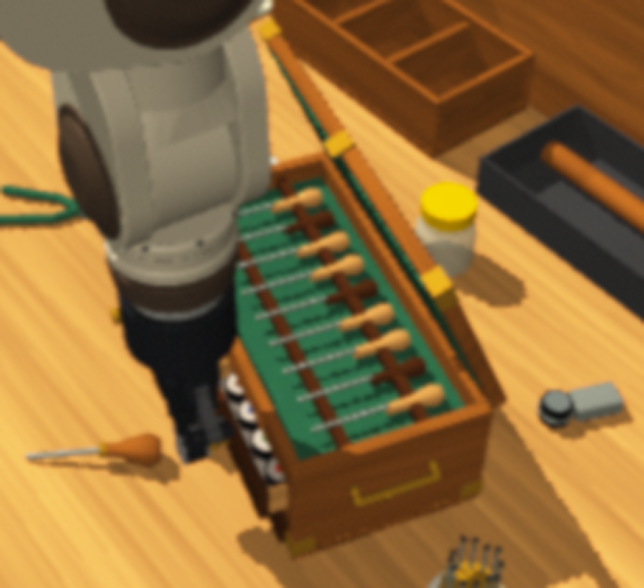

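View pics/top4z.png

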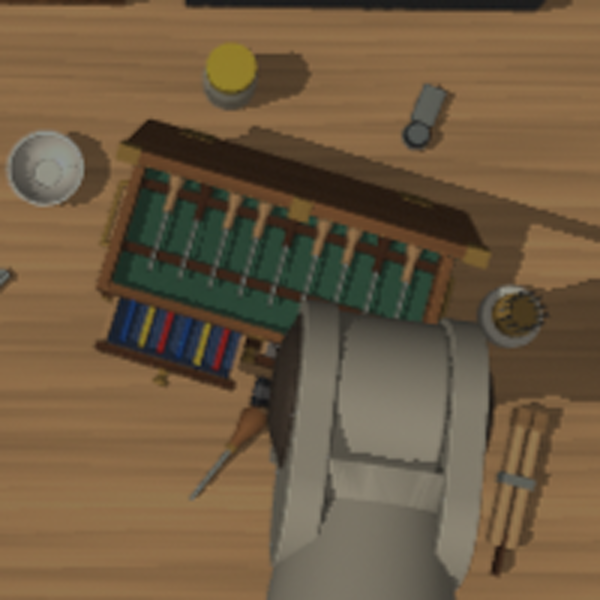

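>>> apply_moves --pt "2.9 -0.8 0" --pt "5.8 -1.6 0" --pt "8.7 -2.4 0" --pt "10.6 -3.0 0" --pt "11.6 -3.2 0" --pt "11.6 -3.2 0" --turn '[0,0,0,0,0,0]'

```text
clock: 6.72
eef_pos: [0.4643, -0.0684, 0.0582]
tool_rot: [[-0.964, 0.266, -0.007], [0.266, 0.964, -0.028], [-0.001, -0.029, -1.0]]
ft_force: [-0.5, 0.5, 0.1]
opening: -0.0
```

>>> apply_moves --pt "1 -0.3 0" --pt "1.9 -0.5 0" --pt "1.9 -0.5 0" --turn '[0,0,0]'

```text
clock: 6.97
eef_pos: [0.4661, -0.0689, 0.0583]
tool_rot: [[-0.964, 0.265, -0.007], [0.266, 0.964, -0.028], [-0.001, -0.029, -1.0]]
ft_force: [-1.7, -0.4, -0.6]
opening: -0.0001
```

>>> apply_moves --pt "1 -0.3 0" --pt "1.5 -0.4 0" --pt "1.5 -0.4 0" --turn '[0,0,0]'

```text
clock: 7.22
eef_pos: [0.4676, -0.0693, 0.0583]
tool_rot: [[-0.964, 0.266, -0.007], [0.266, 0.964, -0.028], [-0.001, -0.029, -1.0]]
ft_force: [-1.1, 0.4, -0.4]
opening: -0.0003
```

>>> apply_moves --pt "1 -0.3 0" --pt "1.5 -0.4 0" --pt "1.5 -0.4 0" --turn '[0,0,0]'

```text
clock: 7.47
eef_pos: [0.4681, -0.0695, 0.0582]
tool_rot: [[-0.964, 0.265, -0.009], [0.266, 0.964, -0.027], [0.002, -0.029, -1.0]]
ft_force: [-6.8, 2.7, 3.1]
opening: -0.0001
```

>>> apply_moves --pt "1 -0.3 0" --pt "1.5 -0.4 0" --pt "1.5 -0.4 0" --turn '[0,0,0]'

```text
clock: 7.72
eef_pos: [0.4683, -0.0695, 0.0581]
tool_rot: [[-0.964, 0.265, -0.012], [0.265, 0.964, -0.027], [0.004, -0.029, -1.0]]
ft_force: [-15.1, 4.7, 7.5]
opening: -0.0001
```

```bash
python3 look.py 5 side
```

```text
7.7167 [ 0.4683 -0.0695  0.0581] [-0.9641  0.2654  0.0044] [-15.0752   4.6805   7.5396] -0.00013660705117271463
```

View pics/side5z.png

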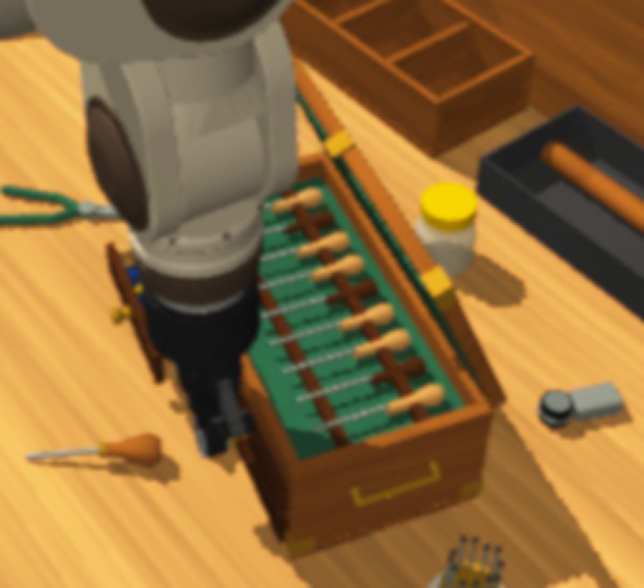

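>>> apply_moves --pt "-15 4 0" --pt "-40 11 0" --pt "-65 18 0" --pt "-65 30 0" --pt "-60 55 0" --pt "-52 85 0" --pt "-44 115 0" --pt "-36 142 0" --pt "-32 156 0" --pt "-32 156 0" --turn '[0,0,0,0,0,0,0,0,0,0]'

```text
clock: 8.6
eef_pos: [0.4396, 0.0883, 0.0585]
tool_rot: [[-0.965, 0.263, -0.006], [0.263, 0.964, -0.027], [-0.002, -0.028, -1.0]]
ft_force: [0.1, 0.0, -0.4]
opening: 0.0001
```

```bash
python3 look.py 6 side top
```

```text
8.6 [0.4396 0.0883 0.0585] [-0.9648  0.2628 -0.0016] [ 0.1269  0.0351 -0.4304] 0.00010194296713160801
```

View pics/side6z.png

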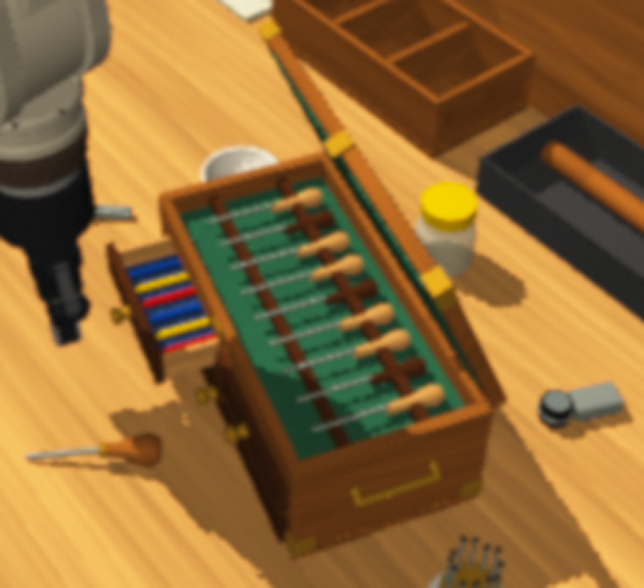

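View pics/top6z.png

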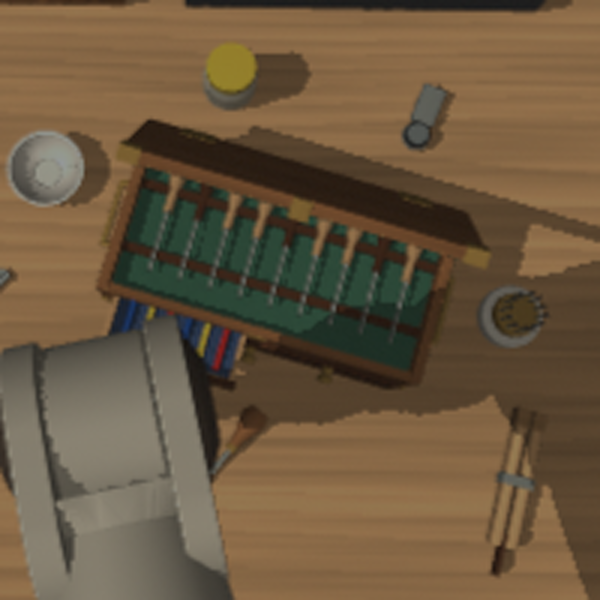

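>>> apply_moves --pt "9.6 -2.8 0" --pt "19.3 -5.6 0" --pt "28 -8.2 0" --pt "35.7 -10.5 0" --pt "43.4 -12.8 0" --pt "51.0 -15.0 0" --pt "56 -16.5 0" --pt "59.5 -17.6 0" --pt "60 -17.8 0" --pt "60 -17.8 0" --turn '[0,0,0,0,0,0,0,0,0,0]'

```text
clock: 9.53
eef_pos: [0.4987, 0.068, 0.0582]
tool_rot: [[-0.964, 0.266, -0.007], [0.266, 0.964, -0.028], [-0.001, -0.029, -1.0]]
ft_force: [0.8, -0.2, -1.2]
opening: -0.0003
```

>>> apply_moves --pt "1 -0.3 0" --pt "2 -0.6 0" --pt "3 -0.9 0" --pt "3 -0.9 0" --turn '[0,0,0,0]'

```text
clock: 9.87
eef_pos: [0.5015, 0.0673, 0.0583]
tool_rot: [[-0.964, 0.265, -0.007], [0.265, 0.964, -0.028], [-0.0, -0.029, -1.0]]
ft_force: [-1.6, 0.1, 0.5]
opening: -0.0002
```

```bash
python3 look.py 7 side
```

```text
9.8667 [0.5015 0.0673 0.0583] [-0.9641  0.2654 -0.0004] [-1.5587  0.0515  0.539 ] -0.00022280069059613463
```

View pics/side7z.png

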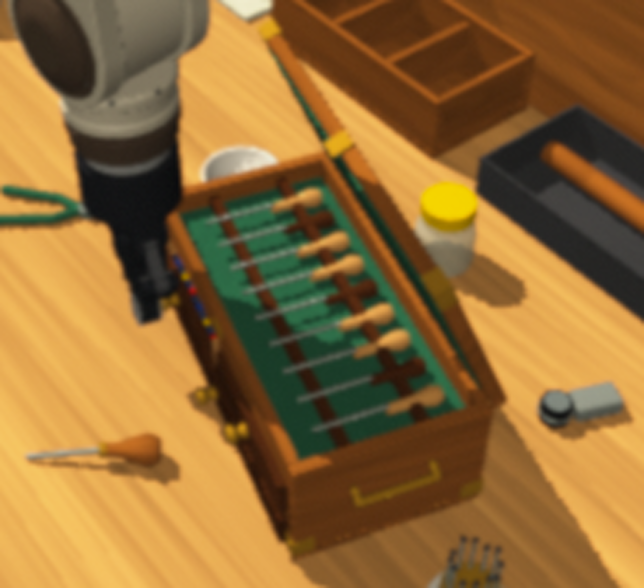

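The left drawer is nearly home: the knob is at (170,300), with a little of the contents still showing. I'll creep on.

>>> apply_moves --pt "1 -0.3 0" --pt "2 -0.6 0" --pt "3 -0.9 0" --pt "3 -0.9 0" --turn '[0,0,0,0]'

```text
clock: 10.25
eef_pos: [0.5047, 0.0663, 0.0583]
tool_rot: [[-0.964, 0.266, -0.007], [0.266, 0.964, -0.028], [-0.001, -0.029, -1.0]]
ft_force: [-1.1, 0.5, -0.8]
opening: 0.0002
```

>>> apply_moves --pt "1 -0.3 0" --pt "1.5 -0.4 0" --pt "1.5 -0.4 0" --turn '[0,0,0]'

```text
clock: 10.5
eef_pos: [0.5062, 0.0659, 0.0583]
tool_rot: [[-0.964, 0.266, -0.007], [0.266, 0.964, -0.028], [-0.001, -0.029, -1.0]]
ft_force: [-1.3, 1.2, 0.0]
opening: -0.0001
```

>>> apply_moves --pt "1 -0.3 0" --pt "1.5 -0.4 0" --pt "1.5 -0.4 0" --turn '[0,0,0]'

```text
clock: 10.75
eef_pos: [0.5069, 0.0657, 0.0582]
tool_rot: [[-0.964, 0.265, -0.009], [0.265, 0.964, -0.027], [0.001, -0.029, -1.0]]
ft_force: [-5.1, 2.2, 2.5]
opening: 0.0
```

>>> apply_moves --pt "1 -0.3 0" --pt "1.5 -0.4 0" --pt "1.5 -0.4 0" --turn '[0,0,0]'

```text
clock: 11.0
eef_pos: [0.507, 0.0657, 0.0582]
tool_rot: [[-0.964, 0.265, -0.011], [0.265, 0.964, -0.026], [0.004, -0.029, -1.0]]
ft_force: [-13.2, 4.3, 6.0]
opening: 0.0005
```

>>> apply_moves --pt "-20 5.5 0" --pt "-48 13 0" --pt "-60 16 20" --pt "-60 16 60" --pt "-60 16 100" --pt "-60 16 140" --pt "-60 16 180" --pt "-60 16 220" --pt "-60 10 252" --pt "-60 10 252" --turn '[0,0,0,0,0,0,0,0,0,0]'

```text
clock: 11.83
eef_pos: [0.4503, 0.0747, 0.317]
tool_rot: [[-0.964, 0.266, 0.002], [0.266, 0.964, -0.027], [-0.009, -0.025, -1.0]]
ft_force: [0.9, 0.2, 1.3]
opening: -0.0002
```

```bash
python3 look.py 8 side top; python3 -c "
from rig import arm;print(arm.observe()['q'])"
```

```text
11.8333 [0.4503 0.0747 0.317 ] [-0.964   0.2658 -0.0094] [0.9098 0.1654 1.2862] -0.0001761559307824145
[ 10.40347938  -4.68758853   9.4970528  104.68774854  -1.50821251
  25.84044645]
```

View pics/side8z.png

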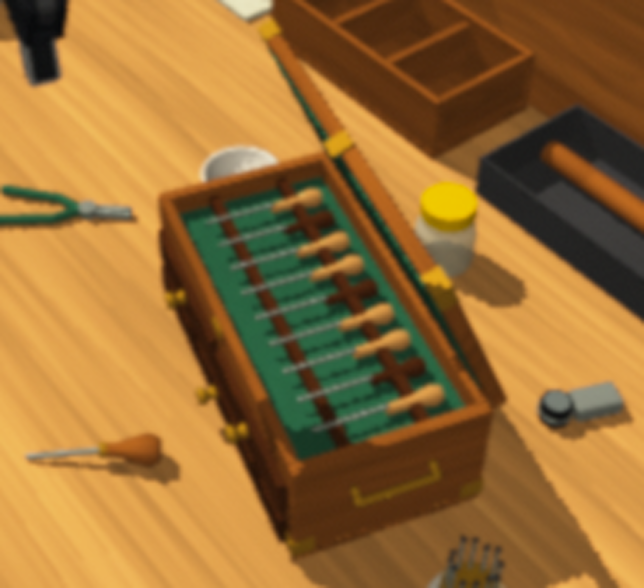

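View pics/top8z.png

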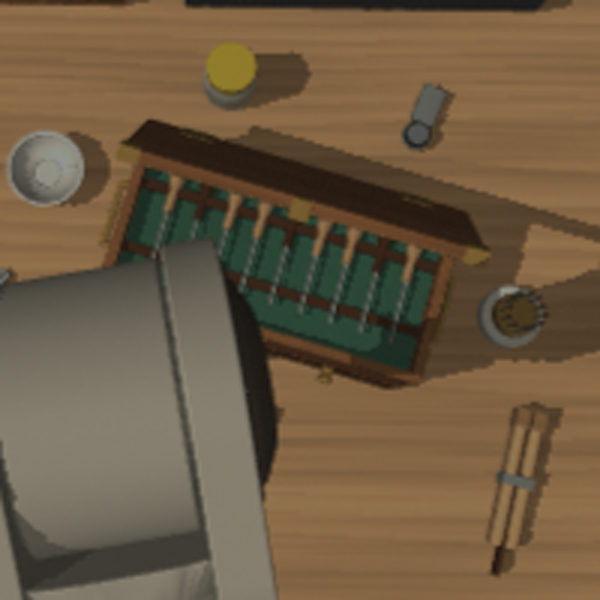

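>>> apply_moves --pt "25 -14 0" --pt "50 -28 0" --pt "75 -43 0" --pt "100 -57 0" --pt "125 -71 0" --pt "150 -86 0" --pt "175 -100 0" --pt "200 -114 0" --pt "223 -128 0" --pt "223 -128 0" --turn '[0,0,0,0,0,0,0,0,0,0]'

```text
clock: 12.77
eef_pos: [0.6754, -0.0554, 0.304]
tool_rot: [[-0.964, 0.267, -0.014], [0.267, 0.963, -0.028], [0.006, -0.031, -1.0]]
ft_force: [-0.6, 0.1, -1.1]
opening: -0.0002
```

```bash
python3 look.py 9 side; python3 -c "
from rig import arm;print(arm.observe()['q'])"
```

```text
12.7667 [ 0.6754 -0.0554  0.304 ] [-0.9636  0.2674  0.0058] [-0.6392  0.0736 -1.069 ] -0.00015504737243641353
[ -3.91801212  29.0125954   48.48510598 110.12248728  -1.63114706
  11.58550244]
```

View pics/side9z.png

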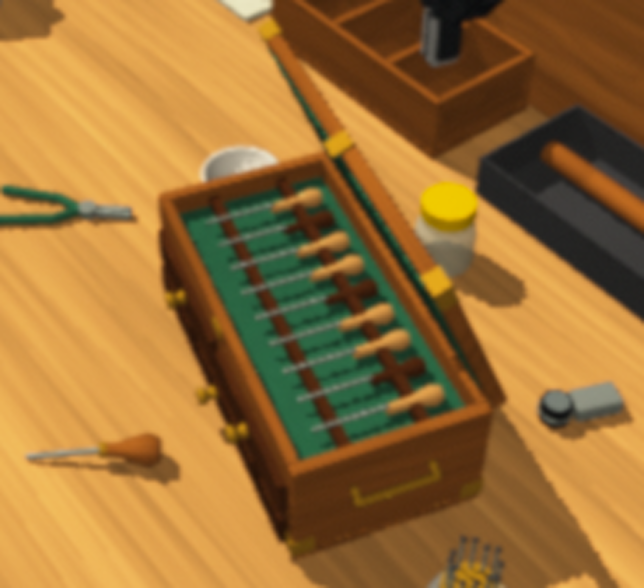

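>>> apply_moves --pt "0 0 -25" --pt "0 0 -50" --pt "0 0 -75" --pt "0 0 -90" --pt "0 0 -90" --pt "0 0 -90" --turn '[0,0,0,0,0,0]'

```text
clock: 13.32
eef_pos: [0.6709, -0.0524, 0.2201]
tool_rot: [[-0.964, 0.265, -0.009], [0.265, 0.964, -0.028], [0.001, -0.029, -1.0]]
ft_force: [0.3, 0.1, -0.1]
opening: 0.0002
```

```bash
python3 look.py 10 side top
```

```text
13.3167 [ 0.6709 -0.0524  0.2201] [-0.9642  0.2652  0.001 ] [ 0.3099  0.1419 -0.1347] 0.00019879510457334584
```

View pics/side10z.png

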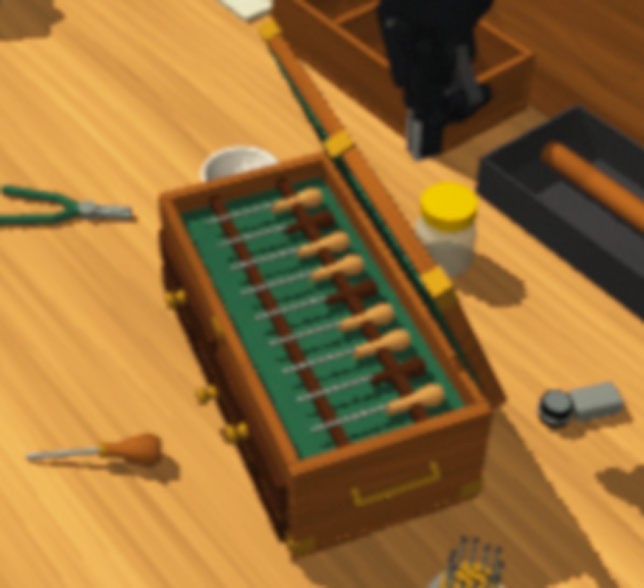

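View pics/top10z.png

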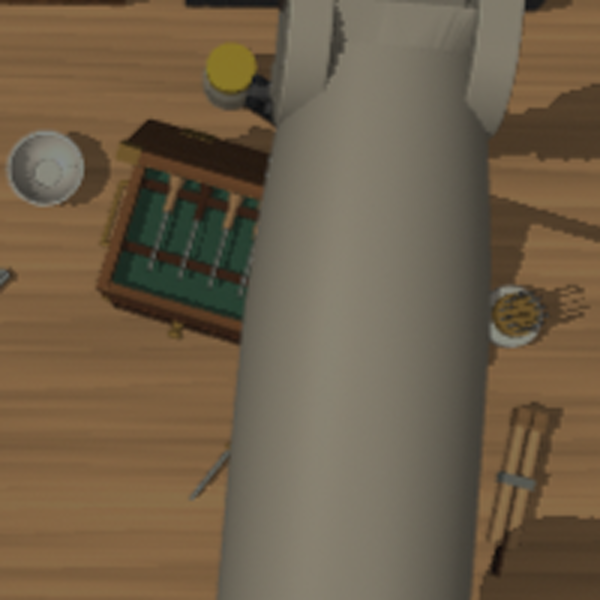

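```bash
python3 - <<'E'
import numpy as np
x0,z0=.083,.2145
for d in [72,68,64,60,56,52,48,44,40,36,32,28,24,20,16,12,9,6,4,2,0]:
    t=np.radians(d); x=.075-.128*np.cos(t)+.012*np.sin(t)+.011; z=.112+.128*np.sin(t)+.012*np.cos(t)
    s=(x-x0)*1000; print(d,np.round([s*.963,-s*.27,(z-z0)*1000],1).tolist())
E
```

```text
72 [-24.2, 6.8, 22.9]
68 [-32.6, 9.1, 20.7]
64 [-40.8, 11.4, 17.8]
60 [-48.7, 13.7, 14.4]
56 [-56.5, 15.8, 10.3]
52 [-63.9, 17.9, 5.8]
48 [-71.0, 19.9, 0.7]
44 [-77.8, 21.8, -5.0]
40 [-84.1, 23.6, -11.0]
36 [-90.0, 25.2, -17.6]
32 [-95.5, 26.8, -24.5]
28 [-100.5, 28.2, -31.8]
24 [-105.0, 29.4, -39.5]
20 [-109.0, 30.6, -47.4]
16 [-112.4, 31.5, -55.7]
12 [-115.3, 32.3, -64.1]
9 [-117.0, 32.8, -70.6]
6 [-118.5, 33.2, -77.2]
4 [-119.3, 33.4, -81.6]
2 [-119.9, 33.6, -86.0]
0 [-120.4, 33.8, -90.5]
```

>>> apply_moves --pt "-5 1.5 10" --pt "-12 3.4 20" --pt "-19 5.3 23" --pt "-24 6.8 23" --pt "-29 8 22" --pt "-33 9 21" --pt "-37 10.2 19.5" --pt "-41 11.4 18" --pt "-45 12.5 16" --pt "-49 13.7 14.5" --turn '[0,0,0,0,0,0,0,0,0,0]'

```text
clock: 14.25
eef_pos: [0.6229, -0.0392, 0.2347]
tool_rot: [[-0.964, 0.266, -0.006], [0.266, 0.964, -0.028], [-0.001, -0.029, -1.0]]
ft_force: [2.7, -1.3, 1.1]
opening: -0.0001
```

```bash
python3 look.py 11 side
```

```text
14.25 [ 0.6229 -0.0392  0.2347] [-0.964   0.2657 -0.0012] [ 2.7055 -1.3434  1.1381] -9.4177150129288e-05
```

View pics/side11z.png

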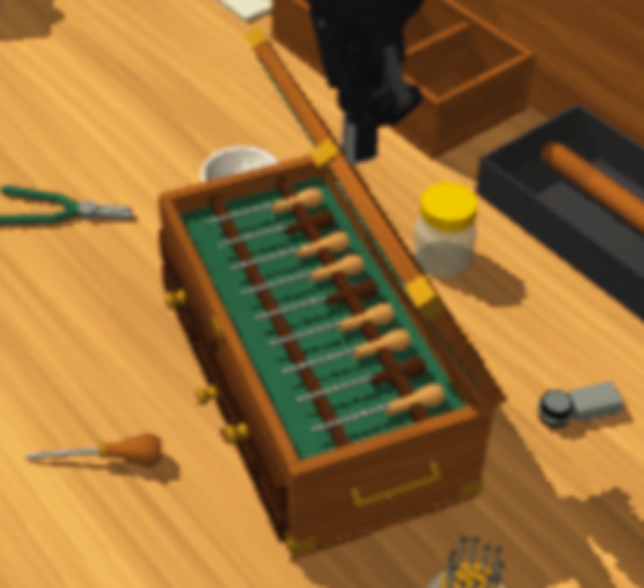

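>>> apply_moves --pt "-4 1.1 -2" --pt "-7.5 2.1 -4" --pt "-11.5 3.2 -6.3" --pt "-15 4.2 -8.6" --pt "-18.6 5.2 -11" --pt "-22 6.2 -13.7" --pt "-25.5 7.1 -16.5" --pt "-29 8.1 -19.4" --pt "-32.2 9 -22.4" --pt "-35.4 9.9 -25.4" --turn '[0,0,0,0,0,0,0,0,0,0]'

```text
clock: 15.13
eef_pos: [0.5873, -0.0292, 0.2091]
tool_rot: [[-0.964, 0.266, -0.007], [0.266, 0.964, -0.028], [-0.0, -0.029, -1.0]]
ft_force: [1.0, 0.2, 3.1]
opening: -0.0003
```

>>> apply_moves --pt "-3 0.8 -3.3" --pt "-6 1.6 -6.6" --pt "-8.6 2.4 -10" --pt "-11.4 3.2 -13.5" --pt "-14 3.9 -17" --pt "-16.4 4.6 -20.8" --pt "-18.7 5.2 -24.6" --pt "-20.9 5.8 -28.5" --pt "-22.9 6.4 -32.4" --pt "-24.9 7 -36.4" --turn '[0,0,0,0,0,0,0,0,0,0]'

```text
clock: 15.97
eef_pos: [0.5625, -0.0222, 0.1725]
tool_rot: [[-0.964, 0.265, -0.007], [0.266, 0.964, -0.028], [-0.0, -0.029, -1.0]]
ft_force: [-1.2, -0.0, 3.5]
opening: 0.0001
```

```bash
python3 look.py 12 side
```

```text
15.9667 [ 0.5625 -0.0222  0.1725] [-0.9641  0.2656 -0.0003] [-1.2372 -0.0248  3.454 ] 9.711116728577054e-05
```

View pics/side12z.png

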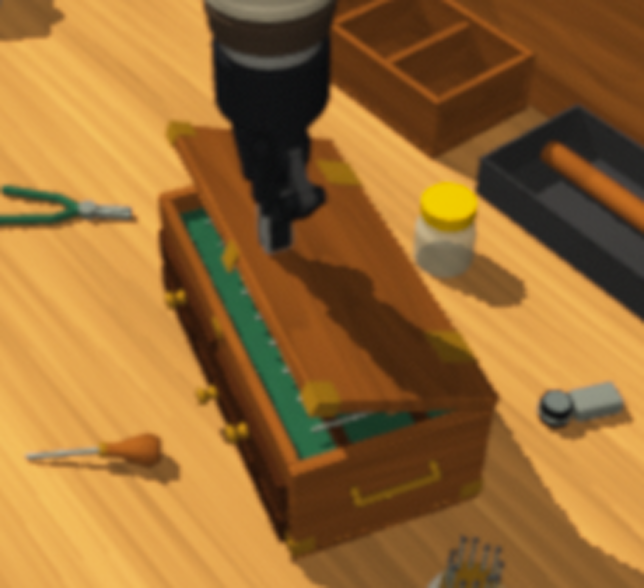

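>>> apply_moves --pt "-2 0.6 -4.5" --pt "-3.6 1 -9" --pt "-5.2 1.4 -13.5" --pt "-6.4 1.8 -18" --pt "-7.6 2.1 -22.5" --pt "-8.6 2.4 -27" --pt "-9.4 2.6 -31" --pt "-10 2.8 -34.5" --pt "-10.6 3 -37.5" --pt "-11 3.1 -40" --turn '[0,0,0,0,0,0,0,0,0,0]'

```text
clock: 16.85
eef_pos: [0.5516, -0.0192, 0.1326]
tool_rot: [[-0.964, 0.266, -0.007], [0.266, 0.964, -0.028], [-0.0, -0.029, -1.0]]
ft_force: [-1.3, 0.6, 2.3]
opening: 0.0001
```

>>> apply_moves --pt "0 0 -2" --pt "0 0 -4" --pt "0 0 -5" --pt "0 0 -5" --turn '[0,0,0,0]'

```text
clock: 17.18
eef_pos: [0.5517, -0.0192, 0.1277]
tool_rot: [[-0.964, 0.266, -0.007], [0.266, 0.964, -0.028], [-0.0, -0.029, -1.0]]
ft_force: [-0.2, -0.5, 0.5]
opening: -0.0001
```

>>> apply_moves --pt "0 0 -1" --pt "0 0 -1.5" --pt "0 0 -1.5" --turn '[0,0,0]'

```text
clock: 17.43
eef_pos: [0.5518, -0.0192, 0.1265]
tool_rot: [[-0.964, 0.266, -0.007], [0.266, 0.964, -0.028], [-0.001, -0.029, -1.0]]
ft_force: [0.2, -0.0, 0.8]
opening: 0.0003
```

>>> apply_moves --pt "0 0 -1" --pt "0 0 -1.5" --pt "0 0 -1.5" --turn '[0,0,0]'

```text
clock: 17.68
eef_pos: [0.5517, -0.0192, 0.1249]
tool_rot: [[-0.964, 0.266, -0.007], [0.266, 0.964, -0.028], [-0.001, -0.029, -1.0]]
ft_force: [-0.7, 0.6, 2.7]
opening: 0.0
```

>>> apply_moves --pt "0 0 -1" --pt "0 0 -1.5" --pt "0 0 -1.5" --turn '[0,0,0]'

```text
clock: 17.93
eef_pos: [0.5518, -0.0192, 0.1241]
tool_rot: [[-0.964, 0.265, -0.006], [0.266, 0.964, -0.028], [-0.001, -0.028, -1.0]]
ft_force: [-3.7, 0.4, 5.8]
opening: -0.0001
```

```bash
python3 look.py 13 side
```

```text
17.9333 [ 0.5518 -0.0192  0.1241] [-0.9641  0.2656 -0.0012] [-3.6982  0.3575  5.8444] -0.00010798895271946113
```

View pics/side13z.png

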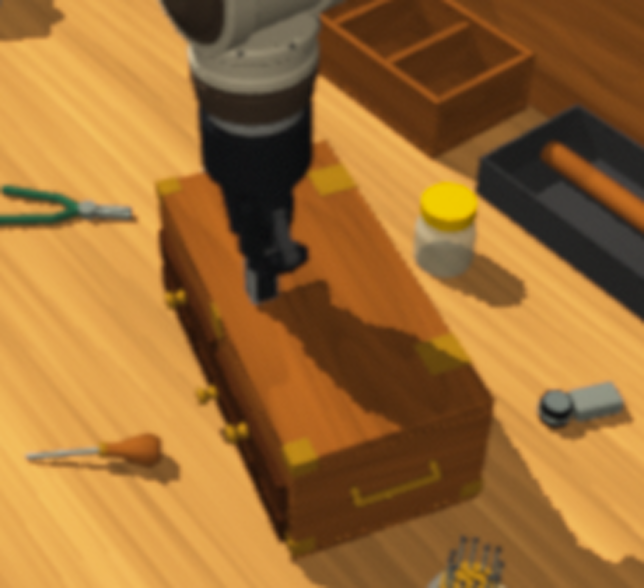

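>>> apply_moves --pt "0 0 -1" --pt "0 0 -1.5" --pt "0 0 -1.5" --turn '[0,0,0]'

```text
clock: 18.23
eef_pos: [0.5519, -0.0191, 0.1239]
tool_rot: [[-0.964, 0.265, -0.005], [0.266, 0.964, -0.028], [-0.002, -0.028, -1.0]]
ft_force: [-5.8, -0.4, 15.9]
opening: -0.0002
```

>>> apply_moves --pt "0 0 5" --pt "0 0 25" --pt "0 0 60" --pt "0 0 100" --pt "-40 11 125" --pt "-80 22 150" --pt "-115 30 150" --pt "-150 40 150" --pt "-150 40 150" --pt "-150 40 150" --turn '[0,0,0,0,0,0,0,0,0,0]'

```text
clock: 19.07
eef_pos: [0.4007, 0.0212, 0.2731]
tool_rot: [[-0.964, 0.265, -0.004], [0.265, 0.964, -0.028], [-0.004, -0.028, -1.0]]
ft_force: [0.9, 0.1, 0.0]
opening: -0.0001
```

>>> apply_moves --pt "-20 -30 0" --pt "-40 -65 0" --pt "-60 -100 0" --pt "-80 -135 0" --pt "-95 -170 0" --pt "-110 -205 0" --pt "-120 -240 0" --pt "-130 -270 0" --pt "-130 -270 0" --pt "-130 -270 0" --turn '[0,0,0,0,0,0,0,0,0,0]'

```text
clock: 19.9
eef_pos: [0.2714, -0.2511, 0.2712]
tool_rot: [[-0.963, 0.27, -0.009], [0.27, 0.963, -0.027], [0.001, -0.028, -1.0]]
ft_force: [-0.0, 0.4, -0.3]
opening: 0.0002
```

```bash
python3 look.py 14 side top
```

```text
19.9 [ 0.2714 -0.2511  0.2712] [-0.9629  0.27    0.0011] [-0.0255  0.3905 -0.3085] 0.0001696119644369963
```

View pics/side14z.png

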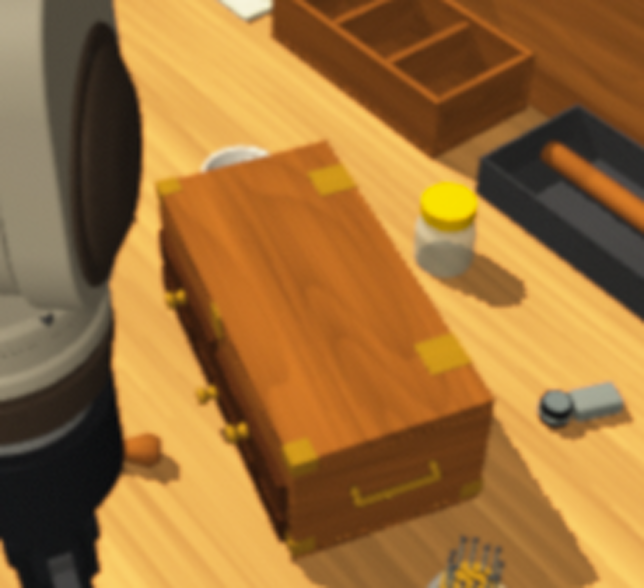

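View pics/top14z.png

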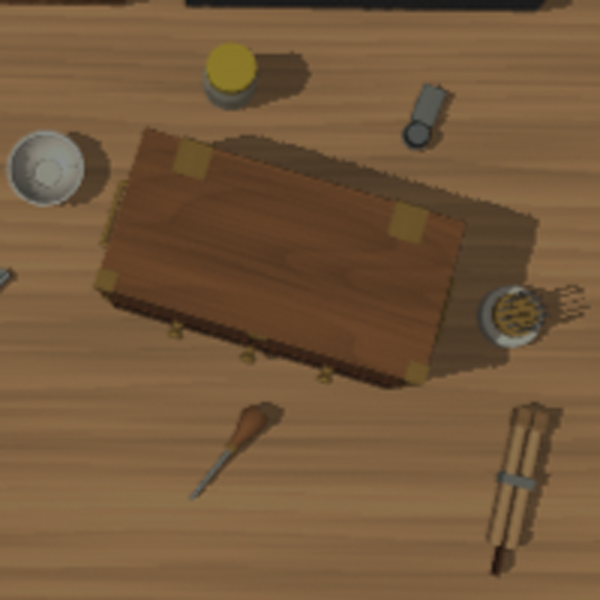

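```bash
python3 - <<'E'
from h import *
c=load('top',14); R=np.array([[.963,-.27],[.27,.963]])
for p in [(176,331),(325,375)]:
    print(R@(plane(c,((p[0]-1)/3+210,(p[1]-1)/3+130),.068)[:2]-[.591,-.030]))
from rig import arm
print(arm.finish_job())
E
```

```text
[-0.09054857  0.07175027]
[-0.09084403 -0.07061581]
the job is handed in; nothing more can be done
None
```

The chest is closed and I've handed the job in at about 20 s of the 51 s allowed. I pushed both upper drawers home by their knobs with the closed fingertips, then eased the lid over and down from behind.

**Drawers:** both stopped firmly, with 13–15 N along the push and about 16–17 N in total, below the 30 N at which the chest slides. In the last top view both knobs sit at x ≈ -0.091 m from the chest centre, where shut drawers should put them. The bottom drawer still looks shut.

**Lid:** it came to rest with the fingertip at 123.9 mm, against the 124 mm expected when shut, under a press of about 16 N. In the last pictures it lies flat.

**Chest and bench:** in the last pictures the chest and the bystanders in view (dish, jar, loupe, bur stand, graver, ring clamp) look where they started. I judged this by eye and didn't re-measure them. The pliers were only partly in view. The robot ended clear of everything.

**What went wrong:** my first approach pose ran the last joint to its limit. That left the tool tilted about 1.6° for the rest of the job, and I fixed the reach by turning the gripper half a turn. No check failed.

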